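Drift a broken peg out of a pine chair rail

TASK

One of the three pegs in the pine chair rail has lost its neck and its foot is stuck in the bore under its collar. Take the drift from its wooden holder, feel for the hole of the collar above the broken peg, press the stub gently down until it drops into the tin tray underneath, then draw the drift out and stand it back in its holder. Leave the two sound pegs and the things around the work as they are, and do not bruise the wood.

Things in the scene. Friction and masses are not known exactly. Their poses are not given: they have to be found in the camera images.
- rail: Fixed pine rail on two end blocks, 50 x 220 mm (own x, y), underside 75 mm, upper face 105 mm above the table; 25 mm vertical through bores at x = 0, y = -50, 0, +50 mm. Over each bore a round collar is glued on: 37 mm outside, 15.5 mm hole, 15 mm tall (top at 120 mm). Origin on the table under its middle, z up. Over 25 N from the drift bruises rail or collars.
- tray (a point): Middle of the floor, 3 mm above the table, of the fixed open tin tray under the rail's bores, between the blocks: 120 x 160 mm (rail's x, y), 30 mm tall.
- bore0 (a point): On the axis of the rail's bore at y = -50 mm, level with the collar's top, 120 mm above the table. The collar was set on badly: its hole's axis lies 4.5 mm off the bore's, in a direction that is not measured and differs from collar to collar.
- bore1 (a point): The same point for the middle bore (collar 4.5 mm off this axis in some direction).
- bore2 (a point): The same point for the bore at y = +50 mm (collar 4.5 mm off this axis in some direction).
- stub: Foot of the broken peg: round, 23.5 mm in diameter, 26 mm long, in any one of the bores, its top 16 to 23 mm below the collar's top. Origin at the centre of its lower end, z up along it. A press fit: it slides at about 7 to 12 N and drops free once its top is about 41 mm below the collar's top. The drift may press on it off-centre. Over 25 N on it is too rough.
- stub_center (a point): Middle of the stub, halfway along it, on its axis.
- peg_a: Sound peg in another bore: the same foot as the stub's, 23.5 x 26 mm, with a 6 mm neck that comes up through the collar's hole and stands 20 mm proud of it. Origin at the centre of its lower end, z up. Leave it.
- peg_b: The other sound peg, the same as peg_a. Leave it.
- drift: The drift: round steel shaft 13.5 mm in diameter and 95 mm long, its tip chamfered 0.6 mm, under a square wooden handle 24 x 24 mm and 45 mm tall (140 mm in all, 180 g). It stands upright in the holder. Origin at the centre of the tip's flat lower end; z up along the shaft; x and y are square to the handle's faces.
- drift_grip (a point): Middle of the drift's wooden handle, 117.5 mm above its tip.
- holder: Fixed dark wooden block, 80 x 80 x 50 mm, with a round vertical blind hole of 16.5 mm diameter and 40 mm deep in the middle of its top; the hole's floor is 10 mm above the table. Origin on the table under the hole's axis.
- holder_mouth (a point): Centre of the mouth of the holder's hole, 50 mm above the table.
- candle_glass: Bystander: empty candle glass, 68 mm wide, 75 mm tall. Origin at its underside.
- remote: Bystander: black remote control lying flat, 50 x 170 x 20 mm, long along its y. Origin at its underside.
- jug: Bystander: blue jug, about 105 mm wide and 150 mm tall, with white flowers to 280 mm. Origin at its underside.

How it is judged (in metres and radians):
On the way, in this order (a step that is already met when the one before it is completed fails the run):
1. the drift's tip is through the collar's hole above the broken peg and presses on the stub (horizontal distance between drift and stub_center below 0.009 m and z of drift in the frame of rail below 0.11 m and contact force between drift and stub above 1.5 N), for 0.1 s.
2. the stub has come out of the underside of the rail with the drift still in the bore (z of stub_center in the frame of rail below 0.06 m and z of drift in the frame of rail below 0.105 m and x of drift in the frame of rail between -0.009 and 0.009 m), for 0.1 s.
At the end, for the whole second after the job is handed in: The stub lies at rest in the tin tray under the rail; the drift stands released, at rest and upright (within 0.15 rad) in its holder, its tip within 6 mm of the hole's floor and axis; both sound pegs are within 6 mm, and the candle glass, remote and jug within 30 mm, of where they began (x of stub_center in the frame of rail between -0.058 and 0.058 m and y of stub_center in the frame of rail between -0.078 and 0.078 m and z of stub_center in the frame of rail below 0.04 m and linear speed of each of stub, drift below 0.02 m/s and horizontal distance between drift and holder below 0.006 m and z of drift in the frame of holder below 0.016 m and angle between drift's own z axis and vertical below 0.15 rad and distance of each of peg_a, peg_b from where it was at the start of the episode below 0.006 m and distance of each of candle_glass, remote, jug from where it was at the start of the episode below 0.03 m); the robot touches nothing.
It fails at once if the drift bears on the rail or its collars with more than 25 N (contact force between drift and rail above 25 N).
It fails at once if the drift presses on the stub with more than 25 N (contact force between drift and stub above 25 N).
It fails at once if a sound peg is shifted by more than 6 mm (distance of any of peg_a, peg_b from where it was at the start of the episode above 0.006 m).
It fails at once if a bystander is shifted by more than 30 mm (distance of any of candle_glass, remote, jug from where it was at the start of the episode above 0.03 m).
It also fails if it takes over 72 s, if anything falls off the work surface, if the arm or the gripper's body presses on something with over 40 N, if the wrist force passes 120 N, or if a joint passes its speed limit or range.

ROBOT

A 6-joint arm with a two-finger parallel gripper is mounted at the origin on the work surface. World frame = base frame: x ahead of the robot, y to its left, z up, the work surface at z = 0. Lengths are in m, angles in degrees, forces in N, time in s.
With the tool pointing down it reaches from about 0.35 to 0.875 m from the base axis. Payload 4.2 kg.
Tool frame: the origin (TCP) lies on the front face of the gripper's body, between the roots of the fingers; the fingertips stand finger_overhang ahead of it and the grasp point (between the pads) lies 51 mm ahead of it (finger_overhang is the distance from the TCP to the fingertips, in m); z points along the fingers, y is the line along which they close (so a half turn about z gives the same grasp; the last joint's range is limited). The gripper opens to 87 mm and grips with 3 to 60 N. Pads are 19 mm wide; open, the fingers measure 117 mm over their backs; the gripper's body (75 mm by 190 mm) begins 51 mm behind the grasp point.
Start: joints at [79.16, 22.042, 0.453, 0, -68.411, -14.817], TCP at [0.271, 0.563, 0.292] pointing down, gripper open.
Joint ranges: [-179.83, 179.83], [-69.29, 118.12], [-61.27, 80.66], [-181.25, 117.63], [-171.15, -9.14], [-177.46, 177.46]. Speed limits (degrees/s): [159.86, 159.86, 180, 180, 180, 180].

INTERFACE

Orientations are given as a 3x3 rotation matrix whose columns are the frame's x, y, z axes.
In Python, from station import sense, capture, camera_model, finish_job, finger_overhang gives the robot as it stands. The module is installed in compiled form; this text tells all that it offers.
- The arm moves only by the tool jog_arm, never from a script. Its argument "rows" is a list that holds one entry, the list of rows, each a list of 4 numbers: the shift along the tool's x, y, z in m, then the turn about the tool's z in rad. A call has 1 to 20 rows; each row shifts and turns the commanded pose from where the row before left it, along the tool's axes as they then stand; what a row does not reach is not made up. A row lasts 1/8 s, in which the tool goes at most 62.5 mm and 10.7 degrees, less where a joint would pass 70% of its speed; a pose out of reach is approached as far as the arm can. A call is refused whole if a number of a shift passes 0.0625 or a number of a turn 0.188, either way. A call with a gripper value outside its range is refused whole. "claw" is the opening, from 0 (shut) to 1 (fully open), set as the call begins (left out, the last holds). The fingers move at their own pace and stop on an object; the grip force is fixed at half the most. Time passes only in rows, so rows that do not move let the fingers close. It gives the time, the measured TCP pose, the force, the opening and the grip force at its end, in the units of the state.
- sense(): the state, without advancing time (a new reading comes with each control period).
- capture(name): name is "scene" or "top" or "wrist"; returns the picture (420x560x3 uint8, red, green, blue); there is no depth.
- camera_model(name): a dict with "fovy" (degrees; the focal length in pixels is half the picture's height over the tangent of half this angle, whatever the lens; pixels are square), "cx", "cy" (the principal point, pixels), "eye" and "rotation" of the camera in the world. Camera axes: x right, y down, z forward; pixel columns grow to the right and rows downward; lengths in m; the calibration is good to about 2 mm. A picture is of the moment at which its call begins: read the wrist's pose just before it. camera_model takes no time and is no camera call; for the wrist camera it gives the pose at the moment of the call.
- finish_job(): hands the job in; it is judged then, once.
The state is a dict: "time_s": time; "joints": joint angles; "joint_velocities": joint speeds; "effort": joint torques, N m; "tcp_pos": TCP position; "ee_rot": TCP orientation; "wrist_force": force on the tool from outside, world axes, zero at the start; "moment": the same for the moment, N m; "gripper_width": opening from 0.0 (shut) to 1.0 (fully open); "gripper_force": force on a finger pad.
Only numpy, scipy, OpenCV 4.12 (cv2) and the standard library are available. Lean on these libraries where they do the work, as an engineer would, in place of code of your own. Each camera call takes 0.05 s, during which the arm holds its last target. There are 200 camera calls.

## Working session

There is one attempt and no reset: what is moved stays moved. The work goes in short steps, Python scripts to look and compute and a tool call to move; the robot and the scene stay as the last step left them, time stands still between calls to the robot, and variables do not carry over. Pictures are saved under pics/ and viewed, at most 10 in all, crops included, and the job is handed in when it is done.

Besides the shell and the picture viewer there is one more tool, called after "Request:" as name(argument=value, ...) on one line, values as JSON. jog_arm: Moves the arm, as the interface text tells. Its arguments: {"type":"object","properties":{"rows":{"type":"array"},"claw":{"type":"number"}},"required":["rows"]}

```bash
mkdir -p pics; python3 - <<'E'
from station import *
import cv2,numpy as np
print(sense(),finger_overhang)
for n in("scene","top","wrist"):
    m=camera_model(n);print(n,m)
    cv2.imwrite(f"pics/{n}0.png",capture(n)[:,:,::-1])
E
```

```text
{'time_s': 0.0, 'joints': array([ 7.91598006e+01,  2.20906715e+01,  3.80692779e-01, -2.92339648e-02,
       -6.84105312e+01, -1.48171868e+01]), 'joint_velocities': array([ 0.04985942,  0.02379358,  0.03899405, -0.03967262,  0.01422216,
       -0.02679734]), 'effort': array([-4.23737504e-05, -3.90672719e+01,  1.87409037e+01,  4.21993196e+00,
        1.11292457e-02, -1.95305793e-04]), 'tcp_pos': array([0.27039443, 0.56298973, 0.29116598]), 'ee_rot': array([[ 9.01317819e-01, -4.33157530e-01, -8.61526037e-04],
       [-4.33158380e-01, -9.01315656e-01, -1.97648912e-03],
       [ 7.96242415e-05,  2.15462209e-03, -9.99997676e-01]]), 'wrist_force': array([ 0.17408063, -0.34773674,  0.01660809]), 'moment': array([-0.03254223, -0.05178866, -0.0278104 ]), 'gripper_force': 0.0, 'gripper_width': 0.9972723662960213} 0.0697
scene {'fovy': 46.28906513256, 'cx': 283.1591535152304, 'cy': 208.53167445590174, 'eye': array([ 0.90591642, -0.58917696,  0.98600334]), 'rotation': array([[ 0.88173939,  0.38644282, -0.27055055],
       [ 0.47158999, -0.73639811,  0.48509866],
       [-0.01177002, -0.55531953, -0.83155378]])}
top {'fovy': 56.16363998685331, 'cx': 280.03215251309405, 'cy': 211.28110233344694, 'eye': array([ 0.55050386, -0.072093  ,  0.81699456]), 'rotation': array([[-0.00269006, -0.99429291,  0.10665066],
       [-0.99999285,  0.00295828,  0.00235687],
       [-0.00265892, -0.10664356, -0.99429376]])}
wrist {'fovy': 64.07841734312076, 'cx': 278.9787119646782, 'cy': 210.81160850866277, 'eye': array([0.34348575, 0.52771769, 0.38304825]), 'rotation': array([[-0.43250353, -0.86203805, -0.26425574],
       [-0.90163087,  0.41402012,  0.1250964 ],
       [ 0.00156934,  0.29236577, -0.95630528]])}
```

View pics/top0.png

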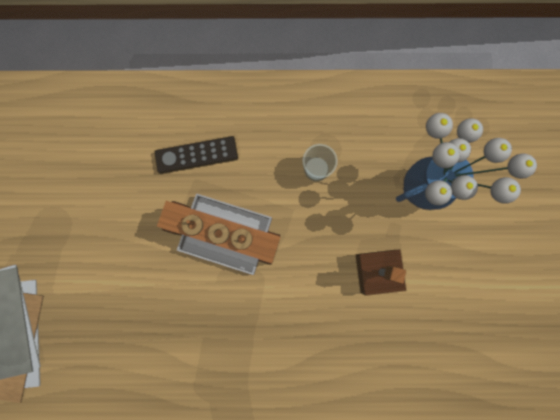

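View pics/scene0.png

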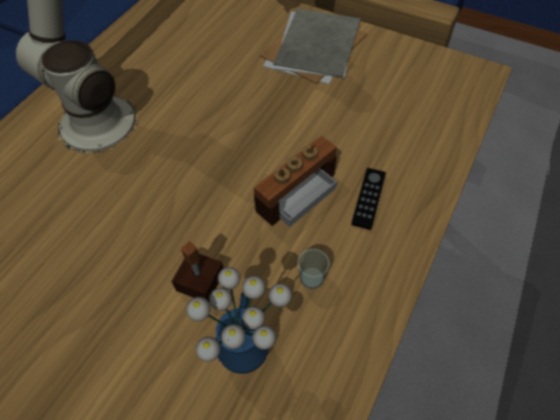

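The top picture shows the rail from (165,218) to (277,247), with collars near (192,225), (218,233) and (241,239). The holder is at about (382,272), with the drift's handle at (398,276). The scene picture shows the same layout. Next I'll enlarge the rail and the holder.

```bash
python3 - <<'E'
import cv2,numpy as np
t=cv2.imread("pics/top0.png");s=cv2.imread("pics/scene0.png")
f=lambda im,x,y,w,h,k:cv2.resize(im[y:y+h,x:x+w],None,fx=k,fy=k,interpolation=cv2.INTER_CUBIC)
a=f(t,155,190,130,90,6)  # 780x540
cv2.imwrite("pics/c1.png",np.clip(a*1.3,0,255))
b=np.hstack([f(t,350,240,65,65,6),f(s,245,130,65+0,65,6)])
b=np.hstack([f(t,350,240,65,65,6),f(s,250,135,65+0,65,6)])
c=np.hstack([f(s,170,235,65,65,3),f(s,250,130,100,65,3)])
cv2.imwrite("pics/c2.png",np.clip(np.hstack([f(t,350,240,60,60,6),f(s,270,135,60,60,6)])*1.6,0,255))
E
```

```text
[ WARN:0@0.029] global loadsave.cpp:1063 imwrite_ Unsupported depth image for selected encoder is fallbacked to CV_8U.
```

View pics/c1.png

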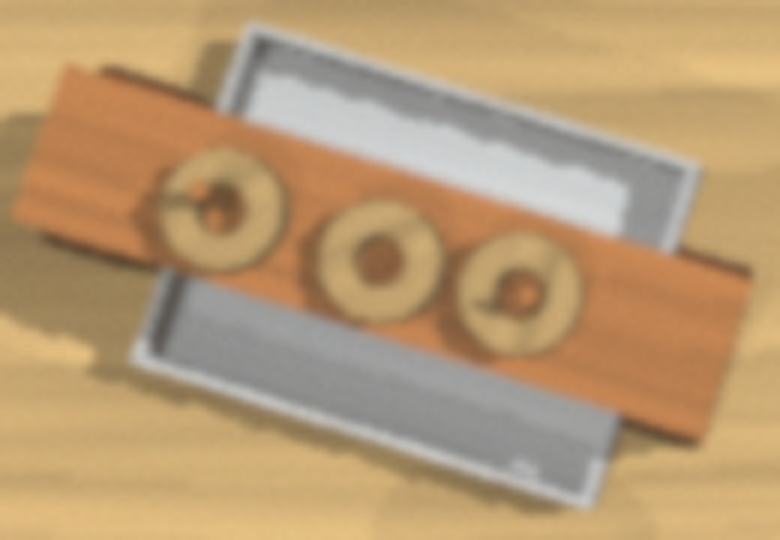

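View pics/c2.png

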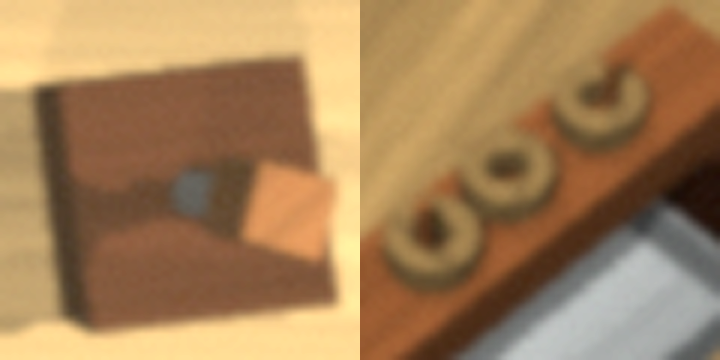

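The enlarged crops show necks in the two outer collars. The middle collar, with its hole at crop (380,259), is clear, so the broken peg is in the middle bore. In the other crop I can see the holder's top corners and the handle's top face.

```bash
cat > h.py <<'E'
from station import *
import cv2,numpy as np
def ray(m,uv,z):
    f=210/np.tan(np.radians(m["fovy"]/2))
    d=m["rotation"]@np.array([(uv[0]-m["cx"])/f,(uv[1]-m["cy"])/f,1])
    return m["eye"]+d*(z-m["eye"][2])/d[2]
def c(p,x,y,k=6): return ((p[0]+.5)/k-.5+x,(p[1]+.5)/k-.5+y)
E
python3 - <<'E'
from h import *
m=camera_model("top")
def pts(L,x,y,z,n):
    P=np.array([ray(m,c(p,x,y),z)[:2] for p in L]);print(n,P.round(4).tolist(),"mean",P.mean(0).round(4))
    if len(L)==4:
        e=np.roll(P,-1,0)-P;print(" len",np.linalg.norm(e,axis=1).round(4),"ang",np.degrees(np.arctan2(e[:,1],e[:,0])).round(1))
pts([(68,65),(15,215),(700,440),(750,270)],155,190,.105,"rail")
pts([(222,209),(379,260),(519,293)],155,190,.12,"collar outer")
pts([(222,209),(380,258),(521,292)],155,190,.12,"holes")
pts([(62,88),(300,58),(335,303),(92,328)],350,240,.05,"holder")
pts([(262,160),(333,180),(318,260),(243,238)],350,240,.15,"handle")
m=camera_model("scene")
pts([(433,237),(508,168),(604,98)],270-60,135,.12,"scene collars")
E
```

```text
rail [[0.6474, 0.1379], [0.6018, 0.1527], [0.5337, -0.0544], [0.5845, -0.0695]] mean [0.5919 0.0417]
 len [0.048  0.218  0.053  0.2168] ang [ 162.1 -108.2  -16.5   73.1]
collar outer [[0.6023, 0.0867], [0.5871, 0.04], [0.5772, -0.0014]] mean [0.5888 0.0417]
holes [[0.6023, 0.0867], [0.5876, 0.0397], [0.5775, -0.002]] mean [0.5891 0.0415]
holder [[0.5486, -0.2247], [0.5581, -0.3018], [0.4801, -0.3102], [0.4725, -0.2324]] mean [ 0.5148 -0.2673]
 len [0.0777 0.0784 0.0782 0.0766] ang [ -83.  -173.8   95.6    5.8]
handle [[0.5287, -0.2602], [0.5231, -0.2799], [0.5011, -0.2749], [0.5072, -0.2542]] mean [ 0.515  -0.2673]
 len [0.0204 0.0226 0.0215 0.0223] ang [-105.9  167.3   73.6  -15.6]
scene collars [[0.5779, -0.0042], [0.5875, 0.0378], [0.6042, 0.0853]] mean [0.5899 0.0396]
```

Both cameras agree, and the sizes match what was given. The plan is to go to a free spot, turn the tool so the wrist camera faces away from the flowers, and then go to the drift.

Request:
jog_arm(rows=[[[0.033,0.0365,0,0],[0.033,0.0365,0,0],[0.033,0.0365,0,0],[0.033,0.0365,0,0],[0.033,0.0365,0,0],[0.033,0.0365,0,0],[0.033,0.0365,0,0],[0.033,0.0365,0,0],[0.033,0.0365,0,0],[0.033,0.0365,0,0],[0.033,0.0365,0,0],[0.033,0.0365,0,0],[0.033,0.0365,0,0]]], claw=1)

```text
time_s: 1.78
tcp_pos: [0.4519, -0.0517, 0.2923]
ee_rot: [[0.901, -0.433, 0.0], [-0.433, -0.901, 0.0], [0.0, -0.0, -1.0]]
wrist_force: [0.1, 0.6, -0.1]
gripper_width: 0.995
gripper_force: 0.0
```

Request:
jog_arm(rows=[[[0,0,0,0.185],[0,0,0,0.185],[0,0,0,0.185],[0,0,0,0.185],[0,0,0,0.185],[0,0,0,0.185],[0,0,0,0.185],[0,0,0,0.185],[0,0,0,0.185],[0,0,0,0.185],[0,0,0,0.185],[0,0,0,0.185],[0,0,0,0.185],[0,0,0,0.185],[0,0,0,0.185],[0,0,0,0.185],[0,0,0,0]]])

```text
time_s: 3.9
tcp_pos: [0.4517, -0.0501, 0.2921]
ee_rot: [[-0.965, 0.261, -0.0], [0.261, 0.965, 0.0], [0.0, -0.0, -1.0]]
wrist_force: [0.4, 0.0, -0.5]
gripper_width: 1.003
gripper_force: 0.0
```

Request:
jog_arm(rows=[[[-0.0196,-0.0322,0,0],[-0.0196,-0.0322,0,0],[-0.0196,-0.0322,0,0],[-0.0196,-0.0322,0,0],[-0.0196,-0.0322,0,0],[-0.0196,-0.0322,0,0],[0,0,0,0],[0,0,0,0]]])

```text
time_s: 4.9
tcp_pos: [0.5141, -0.2672, 0.2918]
ee_rot: [[-0.965, 0.262, -0.001], [0.262, 0.965, 0.0], [0.001, 0.0, -1.0]]
wrist_force: [-0.1, 0.0, 0.8]
gripper_width: 0.998
gripper_force: 0.0
```

```bash
python3 - <<'E'
from h import *
m=camera_model("wrist");im=capture("wrist");s=sense();print(s["tcp_pos"])
print(m["eye"],m["rotation"])
f=210/np.tan(np.radians(m["fovy"]/2))
for p in [(.515,-.2673,.15),(.515,-.2673,.05)]:
    q=m["rotation"].T@(np.array(p)-m["eye"]);print(p,f*q[0]/q[2]+m["cx"],f*q[1]/q[2]+m["cy"])
cv2.imwrite("pics/w1.png",im[:,:,::-1])
E
```

```text
[ 0.51417107 -0.2668692   0.29210168]
[ 0.43645744 -0.24661939  0.38366437] [[ 2.61103120e-01  9.22953549e-01  2.82810726e-01]
 [ 9.65310792e-01 -2.49793328e-01 -7.60155784e-02]
 [ 4.85384646e-04  2.92848151e-01 -9.56158839e-01]]
(0.515, -0.2673, 0.15) 279.56385782586676 223.3389430146692
(0.515, -0.2673, 0.05) 279.3531449816925 191.18046561744615
```

View pics/w1.png

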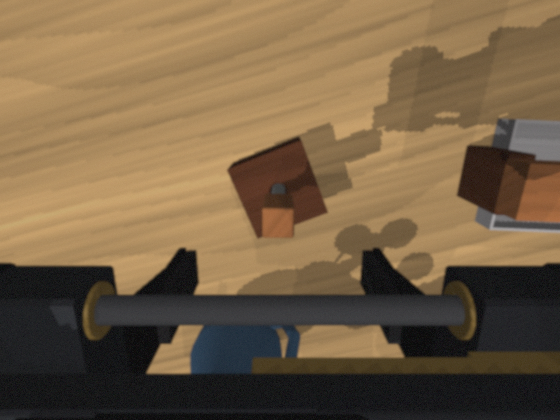

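The handle's top is centred at (278,223), as predicted, and it is square to the fingers. I'll go down and grip it.

Request:
jog_arm(rows=[[[-0.0006,0,0.028,0],[0,0,0.028,0],[0,0,0.028,0],[0,0,0.0285,0],[0,0,0,0],[0,0,0,0]]])

```text
time_s: 5.7
tcp_pos: [0.5158, -0.2673, 0.1812]
ee_rot: [[-0.965, 0.261, 0.002], [0.261, 0.965, -0.001], [-0.002, -0.0, -1.0]]
wrist_force: [-0.0, -0.3, 0.0]
gripper_width: 1.001
gripper_force: 0.0
```

Request:
jog_arm(rows=[[[0,0,0,0],[0,0,0,0],[0,0,0,0],[0,0,0,0],[0,0,0,0],[0,0,0,0],[0,0,0,0],[0,0,0,0]]], claw=0)

```text
time_s: 6.7
tcp_pos: [0.515, -0.2676, 0.1797]
ee_rot: [[-0.965, 0.263, -0.0], [0.263, 0.965, 0.0], [0.0, 0.0, -1.0]]
wrist_force: [-0.1, -0.5, -0.0]
gripper_width: 0.273
gripper_force: 30.0
```

Request:
jog_arm(rows=[[[0,0,-0.015,0],[0,0,-0.03,0],[0,0,-0.035,0],[0,0,-0.035,0],[0,0,-0.035,0],[0,0,0,0],[0.0013,0.02,0,0],[0.0013,0.0394,0,0],[0.0013,0.0394,0,0],[0.0013,0.0394,0,0],[0.0013,0.0394,0,0],[0.0013,0.0394,0,0],[0.0013,0.0394,0,0],[0.0013,0.0394,0,0],[0,0.0194,0,0],[0,0,0,0],[0,0,0,0],[0,0,0,0]]])

```text
time_s: 8.95
tcp_pos: [0.5876, 0.0383, 0.3297]
ee_rot: [[-0.964, 0.264, -0.0], [0.264, 0.964, -0.0], [0.0, -0.0, -1.0]]
wrist_force: [1.1, -0.7, -3.1]
gripper_width: 0.272
gripper_force: 30.0
```

```bash
python3 - <<'E'
from h import *
s=sense();print(s["tcp_pos"],s["wrist_force"],s["gripper_width"])
k=lambda a:cv2.resize(a,None,fx=4,fy=4,interpolation=cv2.INTER_CUBIC)
m=camera_model("wrist");f=210/np.tan(np.radians(m["fovy"]/2))
for p in [(.5875,.0395,.12),(.5875,.0395,.16)]:
    q=m["rotation"].T@(np.array(p)-m["eye"]);print(p,f*q[0]/q[2]+m["cx"],f*q[1]/q[2]+m["cy"])
im=capture("wrist")[:,:,::-1]
cv2.imwrite("pics/w2.png",k(im[110:250,185:375]))
E
```

```text
[0.58761277 0.03833644 0.32968193] [ 1.05457142 -0.67675665 -3.13522057] 0.27233296216001396
(0.5875, 0.0395, 0.12) 280.5227647930454 197.89759178434866
(0.5875, 0.0395, 0.16) 280.73720688643823 210.49787844169288
```

View pics/w2.png

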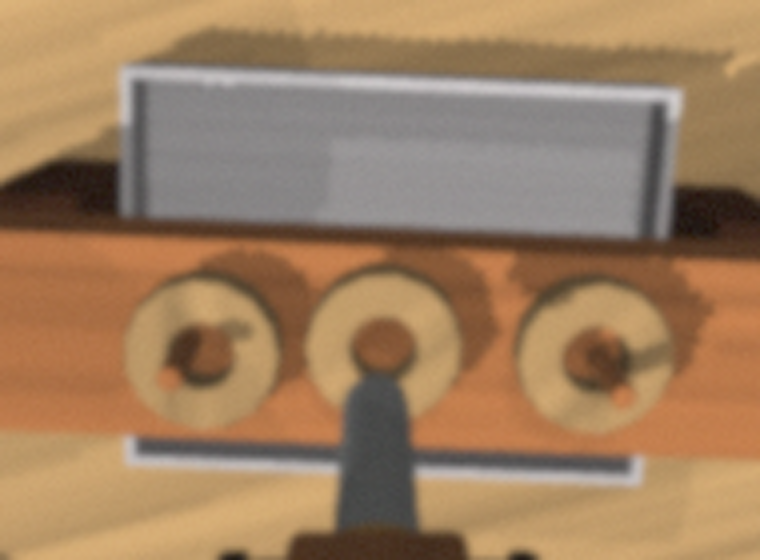

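```bash
python3 - <<'E'
from h import *
m=camera_model("wrist");s=sense();R=s["ee_rot"];t=s["tcp_pos"]
for n,p,z in [("hole",(384,349),.12),("collar",(384,346),.12),("tip near",(377,372),.16),("left out",(203,351),.12),("right out",(597,356),.12)]:
    P=ray(m,c(p,185,110,4),z);print(n,P.round(4),"tool",(R.T@(P-t)).round(4))
E
```

```text
hole [0.5867 0.0399 0.12  ] tool [0.0013 0.0012 0.2098]
collar [0.586  0.0401 0.12  ] tool [0.002  0.0012 0.2098]
tip near [0.5808 0.0398 0.16  ] tool [ 0.007  -0.0004  0.1698]
left out [ 0.5761 -0.0008  0.12  ] tool [ 0.0008 -0.0408  0.2098]
right out [0.6014 0.0872 0.12  ] tool [-0.0003  0.0508  0.2098]
```

Relative to the tip, the hole is about (+1.0, +1.6) mm in tool x and y. I'll correct that and go down to just above the collar to feel.

Request:
jog_arm(rows=[[[0.001,0.0016,0.01,0],[0,0,0.012,0],[0,0,0.009,0],[0,0,0.004,0],[0,0,0,0],[0,0,0,0],[0,0,0,0]]])

```text
time_s: 9.88
tcp_pos: [0.5876, 0.0411, 0.2952]
ee_rot: [[-0.965, 0.263, 0.001], [0.263, 0.965, 0.0], [-0.001, 0.0, -1.0]]
wrist_force: [-0.4, 0.3, -2.0]
gripper_width: 0.274
gripper_force: 30.0
```

```bash
python3 - <<'E'
from h import *
s=sense();print(s["tcp_pos"],s["wrist_force"],s["moment"])
k=lambda a:cv2.resize(a,None,fx=8,fy=8,interpolation=cv2.INTER_CUBIC)
im=capture("wrist")[:,:,::-1]
cv2.imwrite("pics/w3.png",np.clip(k(im[165:235,230:330])*1.2,0,255).astype(np.uint8))
E
```

```text
[0.58755335 0.04111519 0.29517476] [-0.35403439  0.26379447 -2.00679807] [ 0.04581093 -0.17534382 -0.01524902]
```

View pics/w3.png

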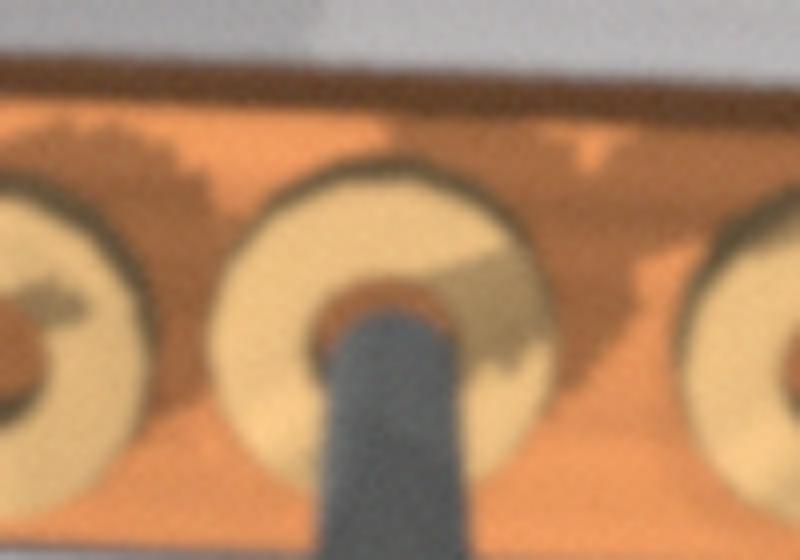

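```bash
python3 - <<'E'
from h import *
m=camera_model("wrist");s=sense();R=s["ee_rot"];t=s["tcp_pos"]
for n,p,z in [("hole near",(382,276),.12),("hole L",(310,340),.12),("hole R",(455,340),.12),("collar near",(383,176),.12),("L",(210,340),.12),("R",(556,340),.12),("tip near",(393,310),.1255),("tip L",(328,365),.1255),("tip R",(458,365),.1255)]:
    P=ray(m,c(p,230,165,8),z);print(n,P.round(4),"tool",(R.T@(P-t)).round(4))
E
```

```text
hole near [0.579  0.0418 0.12  ] tool [ 0.0085 -0.0017  0.1751]
hole L [0.5836 0.0328 0.12  ] tool [ 0.0017 -0.0091  0.1751]
hole R [0.5876 0.0473 0.12  ] tool [0.0017 0.0059 0.1751]
collar near [0.5688 0.0446 0.12  ] tool [ 0.0191 -0.0016  0.1751]
L [0.5809 0.0227 0.12  ] tool [ 0.0016 -0.0195  0.1751]
R [0.5903 0.0574 0.12  ] tool [0.0017 0.0164 0.1751]
tip near [0.5813 0.0423 0.1255] tool [ 0.0064 -0.0005  0.1696]
tip L [0.5851 0.0344 0.1255] tool [ 0.0006 -0.0072  0.1696]
tip R [0.5886 0.0472 0.1255] tool [0.0006 0.0061 0.1696]
```

The tip sits about 1.1 mm to the right of the hole (tip centre u=393, hole centre u=382) and about 0.5 mm off along x. I'll correct both and feel downward in small steps.

Request:
jog_arm(rows=[[[0.0005,-0.0011,0,0],[0,0,0.002,0],[0,0,0.002,0],[0,0,0.001,0],[0,0,0.0005,0],[0,0,0.0005,0],[0,0,0,0]]])

```text
time_s: 10.8
tcp_pos: [0.5866, 0.0401, 0.2887]
ee_rot: [[-0.965, 0.263, -0.0], [0.263, 0.965, 0.0], [0.0, 0.0, -1.0]]
wrist_force: [-0.2, -0.1, -2.2]
gripper_width: 0.274
gripper_force: 30.0
```

Request:
jog_arm(rows=[[[0,0,0.0005,0],[0,0,0.0005,0],[0,0,0,0]]])

```text
time_s: 11.18
tcp_pos: [0.5866, 0.0401, 0.2877]
ee_rot: [[-0.965, 0.263, -0.0], [0.263, 0.965, -0.0], [0.0, -0.0, -1.0]]
wrist_force: [-0.0, -0.1, -2.6]
gripper_width: 0.274
gripper_force: 30.0
```

The tip is now at about 0.118 with no force, so it appears to be in the hole. Continuing down.

Request:
jog_arm(rows=[[[0,0,0.0007,0],[0,0,0.0007,0],[0,0,0.0006,0],[0,0,0,0]]])

```text
time_s: 11.68
tcp_pos: [0.5866, 0.0401, 0.2856]
ee_rot: [[-0.965, 0.263, -0.0], [0.263, 0.965, -0.0], [0.0, -0.0, -1.0]]
wrist_force: [-0.6, -0.1, -3.0]
gripper_width: 0.27
gripper_force: 30.0
```

Request:
jog_arm(rows=[[[0,0,0.001,0],[0,0,0.001,0],[0,0,0.001,0],[0,0,0.001,0],[0,0,0,0]]])

```text
time_s: 12.3
tcp_pos: [0.5866, 0.0401, 0.2816]
ee_rot: [[-0.965, 0.263, -0.0], [0.263, 0.965, -0.0], [0.0, -0.0, -1.0]]
wrist_force: [0.1, 0.5, -1.7]
gripper_width: 0.275
gripper_force: 30.0
```

Tip at about 0.112, in the hole and free. The stub's top should be at 0.097 to 0.104.

Request:
jog_arm(rows=[[[0,0,0.001,0],[0,0,0.001,0],[0,0,0.001,0],[0,0,0.001,0],[0,0,0.001,0],[0,0,0.001,0],[0,0,0,0]]])

```text
time_s: 13.18
tcp_pos: [0.5866, 0.0401, 0.2756]
ee_rot: [[-0.965, 0.263, -0.0], [0.263, 0.965, -0.0], [0.0, -0.0, -1.0]]
wrist_force: [0.4, -0.3, -1.6]
gripper_width: 0.277
gripper_force: 30.0
```

Request:
jog_arm(rows=[[[0,0,0.0005,0],[0,0,0.0005,0],[0,0,0.0005,0],[0,0,0,0]]])

```text
time_s: 13.68
tcp_pos: [0.5866, 0.0401, 0.2742]
ee_rot: [[-0.965, 0.263, -0.0], [0.263, 0.965, -0.0], [0.0, -0.0, -1.0]]
wrist_force: [-0.3, -0.7, -2.1]
gripper_width: 0.272
gripper_force: 30.0
```

Request:
jog_arm(rows=[[[0,0,0.0005,0],[0,0,0.0005,0],[0,0,0.0005,0],[0,0,0,0]]])

```text
time_s: 14.18
tcp_pos: [0.5866, 0.0401, 0.2727]
ee_rot: [[-0.965, 0.263, -0.0], [0.263, 0.965, -0.0], [0.0, -0.0, -1.0]]
wrist_force: [0.2, -0.3, -3.2]
gripper_width: 0.274
gripper_force: 30.0
```

Request:
jog_arm(rows=[[[0,0,0.0005,0],[0,0,0.0005,0],[0,0,0.0005,0],[0,0,0,0]]])

```text
time_s: 14.68
tcp_pos: [0.5866, 0.0401, 0.2712]
ee_rot: [[-0.965, 0.263, -0.0], [0.263, 0.965, -0.0], [0.0, -0.0, -1.0]]
wrist_force: [0.3, 0.6, -2.2]
gripper_width: 0.272
gripper_force: 30.0
```

Request:
jog_arm(rows=[[[0,0,0.0005,0],[0,0,0.0005,0],[0,0,0.0005,0],[0,0,0,0]]])

```text
time_s: 15.18
tcp_pos: [0.5866, 0.0401, 0.2697]
ee_rot: [[-0.965, 0.263, -0.0], [0.263, 0.965, -0.0], [0.0, -0.0, -1.0]]
wrist_force: [0.2, 0.0, -2.4]
gripper_width: 0.272
gripper_force: 30.0
```

Request:
jog_arm(rows=[[[0,0,0.0005,0],[0,0,0.0005,0],[0,0,0.0005,0],[0,0,0,0]]])

```text
time_s: 15.68
tcp_pos: [0.5866, 0.0401, 0.2682]
ee_rot: [[-0.965, 0.263, -0.0], [0.263, 0.965, -0.0], [0.0, -0.0, -1.0]]
wrist_force: [-0.2, 0.3, -2.7]
gripper_width: 0.275
gripper_force: 30.0
```

Tip at about 0.0985.

Request:
jog_arm(rows=[[[0,0,0.0005,0],[0,0,0.0005,0],[0,0,0.0005,0],[0,0,0,0]]])

```text
time_s: 16.18
tcp_pos: [0.5867, 0.0401, 0.2673]
ee_rot: [[-0.965, 0.263, 0.001], [0.263, 0.965, -0.0], [-0.001, 0.0, -1.0]]
wrist_force: [-0.6, -0.4, 1.2]
gripper_width: 0.274
gripper_force: 30.0
```

Request:
jog_arm(rows=[[[0,0,0.0005,0],[0,0,0.0005,0],[0,0,0,0]]])

```text
time_s: 16.55
tcp_pos: [0.5867, 0.0401, 0.2657]
ee_rot: [[-0.965, 0.263, 0.0], [0.263, 0.965, 0.0], [-0.0, 0.0, -1.0]]
wrist_force: [-0.8, 0.4, 1.7]
gripper_width: 0.269
gripper_force: 30.0
```

Request:
jog_arm(rows=[[[0,0,0.0005,0],[0,0,0.0005,0],[0,0,0,0]]])

```text
time_s: 16.92
tcp_pos: [0.5867, 0.0401, 0.2647]
ee_rot: [[-0.965, 0.263, 0.0], [0.263, 0.965, 0.0], [-0.0, 0.0, -1.0]]
wrist_force: [-0.7, 0.8, 0.8]
gripper_width: 0.269
gripper_force: 30.0
```

Contact with the stub at a tip height of about 0.097, and it slides. I'll press on slowly.

Request:
jog_arm(rows=[[[0,0,0.0006,0],[0,0,0.0006,0],[0,0,0.0006,0],[0,0,0.0006,0],[0,0,0.0006,0]]])

```text
time_s: 17.55
tcp_pos: [0.5866, 0.0401, 0.2617]
ee_rot: [[-0.965, 0.263, 0.0], [0.263, 0.965, -0.0], [-0.0, 0.0, -1.0]]
wrist_force: [-0.5, 1.1, 2.0]
gripper_width: 0.274
gripper_force: 30.0
```

Request:
jog_arm(rows=[[[0,0,0.0006,0],[0,0,0.0006,0],[0,0,0.0006,0],[0,0,0.0006,0],[0,0,0.0006,0],[0,0,0.0006,0],[0,0,0.0006,0]]])

```text
time_s: 18.42
tcp_pos: [0.5866, 0.0401, 0.2575]
ee_rot: [[-0.965, 0.263, 0.0], [0.263, 0.965, -0.0], [-0.0, 0.0, -1.0]]
wrist_force: [-0.4, 0.2, 1.9]
gripper_width: 0.271
gripper_force: 30.0
```

Request:
jog_arm(rows=[[[0,0,0.0006,0],[0,0,0.0006,0],[0,0,0.0006,0],[0,0,0.0006,0],[0,0,0.0006,0],[0,0,0.0006,0],[0,0,0.0006,0]]])

```text
time_s: 19.3
tcp_pos: [0.5866, 0.0401, 0.2532]
ee_rot: [[-0.965, 0.263, -0.0], [0.263, 0.965, -0.0], [0.0, -0.0, -1.0]]
wrist_force: [-1.1, -0.4, 1.2]
gripper_width: 0.27
gripper_force: 30.0
```

Request:
jog_arm(rows=[[[0,0,0.0006,0],[0,0,0.0006,0],[0,0,0.0006,0],[0,0,0.0006,0],[0,0,0.0006,0],[0,0,0.0006,0],[0,0,0.0006,0],[0,0,0.0006,0]]])

```text
time_s: 20.3
tcp_pos: [0.5863, 0.0401, 0.2481]
ee_rot: [[-0.965, 0.263, -0.001], [0.263, 0.965, -0.0], [0.001, -0.0, -1.0]]
wrist_force: [0.2, -0.1, -2.6]
gripper_width: 0.273
gripper_force: 30.0
```

Request:
jog_arm(rows=[[[0,0,0.0006,0],[0,0,0.0006,0],[0,0,0.0006,0],[0,0,0.0006,0],[0,0,0.0006,0],[0,0,0,0],[0,0,0,0]]])

```text
time_s: 21.18
tcp_pos: [0.5866, 0.0401, 0.2456]
ee_rot: [[-0.965, 0.263, -0.0], [0.263, 0.965, -0.0], [0.0, -0.0, -1.0]]
wrist_force: [0.2, 0.3, -1.1]
gripper_width: 0.274
gripper_force: 30.0
```

```bash
python3 - <<'E'
from h import *
s=sense();print(s["tcp_pos"],s["wrist_force"],s["moment"])
k=lambda a,z:cv2.resize(a,None,fx=z,fy=z,interpolation=cv2.INTER_CUBIC)
w=capture("wrist")[:,:,::-1];t=capture("scene")[:,:,::-1]
cv2.imwrite("pics/w4.png",np.clip(np.hstack([k(w[90:290,180:380],2),k(t[130:230,240:340],4)])*1.2,0,255).astype(np.uint8))
E
```

```text
[0.58660974 0.04012743 0.24555586] [ 0.20697697  0.2686845  -1.06862462] [-0.01032464 -0.12094006  0.02778808]
```

View pics/w4.png

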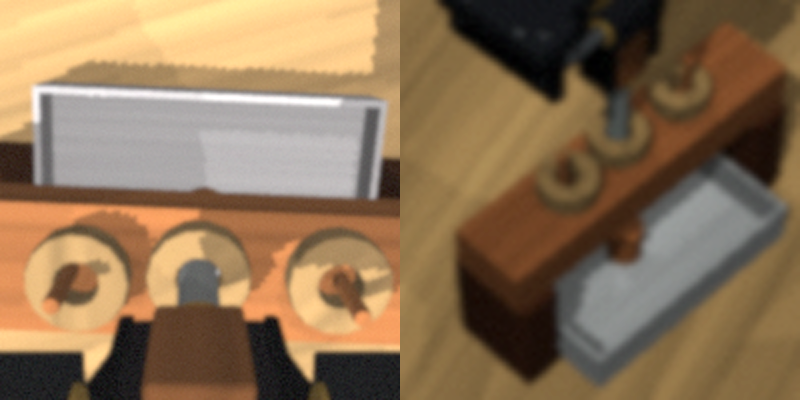

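The stub lies in the tray: scene crop (625,240), just showing past the rail edge in the wrist view. The force is gone too. I'll draw the drift out and carry it back.

Request:
jog_arm(rows=[[[0,0,-0.004,0],[0,0,-0.008,0],[0,0,-0.01,0],[0,0,-0.01,0],[0,0,-0.012,0],[0,0,-0.02,0],[0,0,-0.02,0],[0,0,0,0]]])

```text
time_s: 22.28
tcp_pos: [0.5873, 0.0402, 0.3319]
ee_rot: [[-0.965, 0.263, 0.005], [0.263, 0.965, 0.001], [-0.004, 0.002, -1.0]]
wrist_force: [0.4, -0.2, -2.7]
gripper_width: 0.268
gripper_force: 30.0
```

Request:
jog_arm(rows=[[[-0.0015,-0.0195,0,0],[-0.0015,-0.0395,0,0],[-0.0015,-0.0395,0,0],[-0.0015,-0.0395,0,0],[-0.0015,-0.0395,0,0],[-0.0015,-0.0395,0,0],[-0.0015,-0.0395,0,0],[-0.0013,-0.0395,0,0],[0,-0.02,0,0],[0,0,0,0],[0,0,0,0],[0,0,0,0]]])

```text
time_s: 23.78
tcp_pos: [0.5151, -0.267, 0.3295]
ee_rot: [[-0.965, 0.262, -0.0], [0.262, 0.965, 0.0], [0.0, 0.0, -1.0]]
wrist_force: [0.4, 0.1, -2.8]
gripper_width: 0.274
gripper_force: 30.0
```

Request:
jog_arm(rows=[[[0,-0.0005,0.02,0],[0,0,0.03,0],[0,0,0.03,0],[0,0,0.015,0],[0,0,0.005,0],[0,0,0,0],[0,0,0,0]]])

```text
time_s: 24.65
tcp_pos: [0.5154, -0.2685, 0.2308]
ee_rot: [[-0.965, 0.263, 0.002], [0.263, 0.965, -0.001], [-0.002, -0.0, -1.0]]
wrist_force: [-0.1, -0.1, -1.4]
gripper_width: 0.274
gripper_force: 30.0
```

```bash
python3 - <<'E'
from h import *
s=sense();print(s["tcp_pos"],s["wrist_force"])
k=lambda a:cv2.resize(a,None,fx=6,fy=6,interpolation=cv2.INTER_CUBIC)
w=capture("wrist")[:,:,::-1]
cv2.imwrite("pics/w5.png",np.clip(k(w[135:235,215:345])*1.5,0,255).astype(np.uint8))
E
```

```text
[ 0.51537015 -0.2684748   0.23080835] [-0.11136621 -0.06831417 -1.3922464 ]
```

View pics/w5.png

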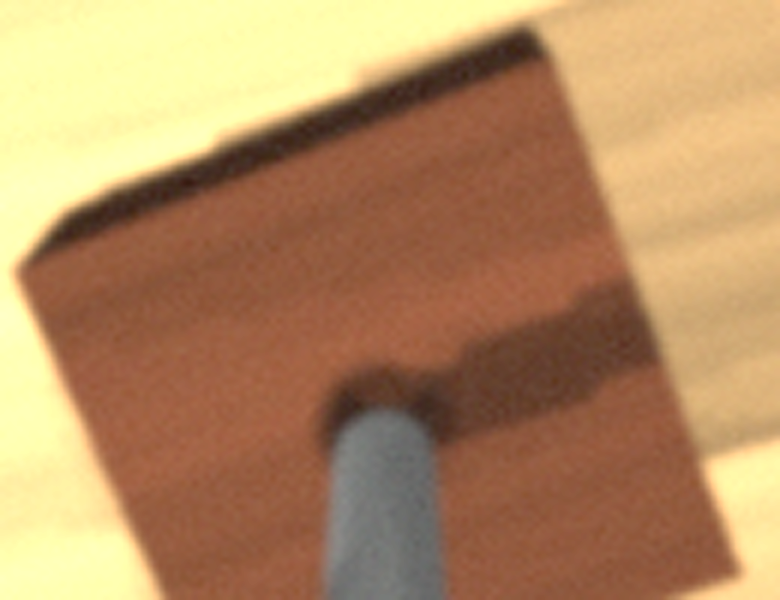

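```bash
python3 - <<'E'
from h import *
m=camera_model("wrist");s=sense();R=s["ee_rot"];t=s["tcp_pos"];print(t)
for n,p,z in [("hole near",(382,364),.05),("hole L",(321,425),.05),("hole R",(447,425),.05),("tip near",(385,406),t[2]-.1697),("L",(334,440),t[2]-.1697),("R",(437,440),t[2]-.1697),("c1",(20,270),.05),("c2",(545,62),.05),("c3",(740,575),.05)]:
    P=ray(m,c(p,215,135,6),z);print(n,P.round(4),"tool",(R.T@(P-t)).round(4))
E
```

```text
[ 0.51523801 -0.26846149  0.23069539]
hole near [ 0.5054 -0.2668  0.05  ] tool [ 0.0103 -0.0009  0.1807]
hole L [ 0.5117 -0.2774  0.05  ] tool [ 0.0015 -0.0095  0.1807]
hole R [ 0.5164 -0.2603  0.05  ] tool [0.0015 0.0082 0.1807]
tip near [ 0.5084 -0.2671  0.061 ] tool [ 0.0073 -0.0005  0.1697]
L [ 0.5112 -0.2751  0.061 ] tool [ 0.0025 -0.0074  0.1697]
R [ 0.5149 -0.2616  0.061 ] tool [0.0025 0.0065 0.1697]
c1 [ 0.4795 -0.3113  0.05  ] tool [ 0.0236 -0.0507  0.1806]
c2 [ 0.471  -0.2348  0.05  ] tool [0.0519 0.0208 0.1806]
c3 [ 0.5492 -0.2252  0.05  ] tool [-0.021   0.0507  0.1807]
```

The tip is within about 0.7 mm of the hole's axis. I'll correct by that much and feel in gently.

Request:
jog_arm(rows=[[[0.0007,0,0.005,0],[0,0,0.004,0],[0,0,0.002,0],[0,0,0.001,0],[0,0,0.001,0],[0,0,0.001,0],[0,0,0.001,0],[0,0,0,0]]])

```text
time_s: 25.7
tcp_pos: [0.514, -0.2681, 0.2145]
ee_rot: [[-0.965, 0.263, -0.0], [0.263, 0.965, 0.0], [0.0, 0.0, -1.0]]
wrist_force: [-0.8, 0.4, -2.5]
gripper_width: 0.271
gripper_force: 30.0
```

Request:
jog_arm(rows=[[[0,0,0.003,0],[0,0,0.004,0],[0,0,0.004,0],[0,0,0.004,0],[0,0,0,0]]])

```text
time_s: 26.32
tcp_pos: [0.5138, -0.2681, 0.199]
ee_rot: [[-0.965, 0.263, -0.001], [0.263, 0.965, 0.0], [0.001, -0.0, -1.0]]
wrist_force: [0.1, -0.5, -2.2]
gripper_width: 0.276
gripper_force: 30.0
```

The tip is in the hole and free, about 19 mm above the floor.

Request:
jog_arm(rows=[[[0,0,0.005,0],[0,0,0.005,0],[0,0,0.004,0],[0,0,0.002,0],[0,0,0.001,0],[0,0,0,0]]])

```text
time_s: 27.08
tcp_pos: [0.5141, -0.2682, 0.1826]
ee_rot: [[-0.965, 0.263, 0.0], [0.263, 0.965, -0.0], [-0.0, -0.0, -1.0]]
wrist_force: [-0.1, -0.7, -2.8]
gripper_width: 0.276
gripper_force: 30.0
```

Request:
jog_arm(rows=[[[0,0,0.0005,0],[0,0,0.0005,0],[0,0,0.0005,0],[0,0,0,0]]])

```text
time_s: 27.58
tcp_pos: [0.514, -0.2682, 0.181]
ee_rot: [[-0.965, 0.263, -0.0], [0.263, 0.965, 0.0], [0.0, -0.0, -1.0]]
wrist_force: [-0.8, 0.7, -1.7]
gripper_width: 0.275
gripper_force: 30.0
```

Within about 1 mm of the floor. Once more down, then release and retreat straight up.

Request:
jog_arm(rows=[[[0,0,0.0005,0],[0,0,0.0004,0],[0,0,0,0]]])

```text
time_s: 27.95
tcp_pos: [0.514, -0.2681, 0.1801]
ee_rot: [[-0.965, 0.263, -0.0], [0.263, 0.965, 0.0], [0.0, 0.0, -1.0]]
wrist_force: [-0.1, -0.1, -2.2]
gripper_width: 0.271
gripper_force: 30.0
```

Request:
jog_arm(rows=[[[0,0,0,0],[0,0,0,0],[0,0,0,0],[0,0,0,0],[0,0,0,0],[0,0,0,0],[0,0,0,0],[0,0,0,0]]], claw=1)

```text
time_s: 28.95
tcp_pos: [0.5141, -0.2681, 0.1801]
ee_rot: [[-0.965, 0.263, -0.0], [0.263, 0.965, 0.0], [0.0, 0.0, -1.0]]
wrist_force: [0.1, 0.0, -0.9]
gripper_width: 0.987
gripper_force: 0.0
```

Request:
jog_arm(rows=[[[0,0,-0.02,0],[0,0,-0.03,0],[0,0,-0.03,0],[0,0,-0.03,0],[0,0,-0.02,0],[0,0,0,0],[0,0,0,0],[0,0,0,0],[0,0,0,0]]])

```text
time_s: 30.08
tcp_pos: [0.5139, -0.2681, 0.3092]
ee_rot: [[-0.965, 0.263, -0.002], [0.263, 0.965, 0.0], [0.002, -0.0, -1.0]]
wrist_force: [-0.5, 0.0, 0.3]
gripper_width: 1.001
gripper_force: 0.0
```

```bash
python3 - <<'E'
from h import *
k=lambda a,z:cv2.resize(a,None,fx=z,fy=z,interpolation=cv2.INTER_CUBIC)
w=capture("wrist")[:,:,::-1];t=capture("scene")[:,:,::-1]
cv2.imwrite("pics/w6.png",np.clip(np.hstack([k(w[110:260,200:350],8/3),k(t[120:320,170:370],2)])*1.2,0,255).astype(np.uint8))
E
```

```text
(no output)
```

View pics/w6.png

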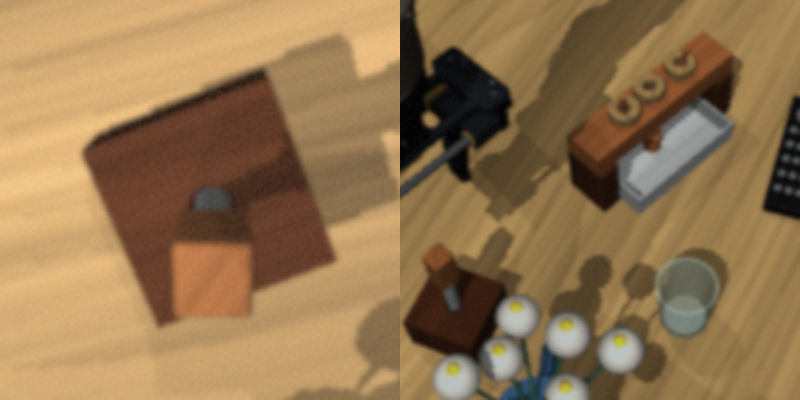

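The drift stands upright in the holder (handle top at crop (212,280)), and the stub is in the tray (scene crop (653,142)). Pegs and bystanders look undisturbed, and the gripper is clear.

```bash
python3 -c "
from station import *
print(finish_job())"
```

```text
the job is handed in; nothing more can be done
None
```

The job is handed in after about 30 s of robot time: the stub from the middle bore is in the tray and the drift is back upright in its holder; the hand-in call returned no verdict, but the last pictures show the pegs, glass and remote as they were.

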